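Stow the lamp socket, close the double-lidded tin, lift off the outer lid and hold it

TASK

Set the ceramic lamp socket gently into the round pocket inside the open green tin, flange down, then carry the two nested lids together by the red post and lower them gently onto the tin until the inner lid is fully home, and let go. Then take the steel outer lid by its black collar and lift it off alone, leaving the clear inner lid home and undisturbed, so the socket can be checked through it; finish still holding the outer lid level, about 10 cm straight above its closed position. Leave everything else on the table alone.

Things in the scene. Friction and masses are not known exactly. Their poses are not given: they have to be found in the camera images.
- socket: white ceramic lamp socket, loose, 90 g, 38 mm tall: round flange 48 mm across, 6 mm thick at its bottom, then a round body 36 mm across with a dark bore in its top end. Origin: centre of the flange's flat underside; z along its axis from flange to bore end. It starts in the orange rack, its axis leaning 25 degrees from vertical towards the rack's low front edge.
- rack: orange sloped rack, fixed, 100 mm wide; its face (100 x 100 mm) slopes at 25 degrees and carries a round pocket 51 mm across, 5 mm deep in which the socket's flange sits. Origin: centre of its foot on the table; -x is towards the low front edge (the face looks to -x and up), which starts pointing away from the robot, give or take 20 degrees.
- tin: round green open tin, fixed: 127 mm across outside, 122 mm inside, 62 mm high. Inside is a square wooden insert (84 mm) whose top is 18 mm above the table, with a round pocket in the middle. Origin: centre of the underside, on the table; z up. The tin, mat and rack swap places from run to run.
- tin_pocket (a point): centre of the floor of the pocket in the tin's insert, 10 mm above the table; the pocket is 52 mm across and 8 mm deep. z up. Seated, the socket's origin is at this point.
- tin_mouth (a point): centre of the tin's mouth, level with its rim, 62 mm above the table; z up. With the inner lid home, its origin lies 8 mm below this point.
- mat: round cork mat, fixed, 110 mm across and 10 mm thick, on which the nested lids start. Origin: centre of its underside.
- inner_lid: clear inner lid, loose, 140 g. Origin: centre of its underside, z up. Tapered plug 118 mm across, 8 mm deep, fits the tin's mouth; above it a flange 128 mm across, 4 mm thick, lands on the rim. Upright red post in the centre, 14 mm across, top 64 mm above the origin, stands 30 mm out of the black collar. The outer lid just rests on the flange, so lifting the post brings both.
- outer_lid: steel outer lid, loose, 180 g: disc 143 mm across, 4 mm thick, skirt 8 mm deep (137 mm inside) hanging round the inner lid's flange. On top a black round collar 44 mm across, from 4 to 22 mm above the origin, with a 26 mm hole for the red post. Origin: centre of the disc's underside, z up; nested, 12 mm above the inner lid's origin.
- lamp: silver reflector lamp standing face down, 96 mm across, 110 mm tall; origin at the centre of its underside. Leave alone.
- fuse_box: clear fuse box, 70 x 120 x 40 mm; origin at the centre of its underside. Leave alone.
- pliers: black insulated pliers lying flat, about 165 mm long, 14 mm thick; origin near the middle of its underside, x along it. Leave alone.
- tape: roll of blue insulating tape, 60 mm across, 18 mm tall; origin at the centre of its underside. Leave alone.
- screwdriver: screwdriver lying flat, 160 mm long, x along it. Leave alone.
- jar: glass jar, 64 mm across, 85 mm tall; origin at the centre of its underside. Leave alone.
- putty: round yellow tub, 52 mm across, 22 mm tall; origin at the centre of its underside. Leave alone.
There are look-alikes about, which are no part of the job. Of the things shaped like the socket, the white one is meant.

How it is judged:
By the outcome, as a careful person would: the job done as asked, in the order asked, and still so for the second after the job is handed in, while the arm keeps its last pose, push and grip.
It also fails if it takes over 72 s, if anything falls off the work surface, if the arm or the gripper's body presses on something with over 40 N, if the wrist force passes 120 N, or if a joint passes its speed limit or range.

ROBOT

A 6-joint arm with a two-finger parallel gripper is mounted at the origin on the work surface. World frame = base frame: x ahead of the robot, y to its left, z up, the work surface at z = 0. Lengths are in mm, angles in rad, forces in N, time in s.
With the tool pointing down it reaches from about 275 to 1000 mm from the base axis. Payload 8.4 kg.
Tool frame: the origin (TCP) lies at the very end of the fingers, on their centre line; the grasp point (between the pads) lies 19 mm behind it; z points along the fingers, y is the line along which they close (so a half turn about z gives the same grasp; the last joint's range is limited). The gripper opens to 85 mm and grips with 20 to 120 N. Pads are 22 mm wide; open, the fingers measure 114 mm over their backs; the gripper's body (76 mm by 85 mm) begins 54 mm behind the grasp point. The pads swing forward as they close: fully open they stand 13 mm farther back than shut.
Start: joints at [-1.12, 0.353, 1.633, -0, 1.155, -0.002], TCP at [273.427, -562.019, 231.281] pointing down, gripper open.
Joint ranges: [-2.63, 2.63], [-0.92, 2.1], [0.06, 2.66], [-1.3, 4.44], [0, 2.69], [-3.02, 3.02]. Speed limits (rad/s): [2.22, 2.22, 2.79, 3.14, 3.14, 3.14].

INTERFACE

Orientations are given as [roll, pitch, yaw] about the fixed x, y, z axes, in that order (R = Rz(yaw) Ry(pitch) Rx(roll)).
In Python, from rig import sensors, grab_frame, camera_params, order gives the robot as it stands. The module is installed in compiled form; this text tells all that it offers.
- The arm moves only by the tool move_arm, never from a script. Its argument "motion" is a list of rows, each a list of 7 numbers: the turn, a rotation vector about the tool's x, y, z in a scale on which 1.0 is 180 degrees, then the shift along the tool's x, y, z in shares of 60 cm (1.0 is 60 cm), then the finger opening in m, from 0 to 0.0854. A call has 1 to 8 rows; each row is the pose to reach, as a shift and turn from the pose commanded when the call began, along the tool's axes at that moment; what a row does not reach only later rows make up. A row lasts 1/8 s, in which the tool goes at most 62.5 mm and 10.7 degrees, less where a joint would pass 70% of its speed; a pose out of reach is approached as far as the arm can. A call with a gripper value outside its range is refused whole. The fingers move at their own pace and stop on an object; "grip_force" is the grip in N (left out, the last holds). Time passes only in rows, so rows that repeat a pose let the fingers close. It gives the time, the measured TCP pose, the force, the opening and the grip force at its end, in the units of the state.
- sensors.sense(): the state, without advancing time (a new reading comes with each control period).
- grab_frame(name): name is "scene" or "top"; returns (picture, depth): 384x512x3 uint8, red, green, blue; 384x512 float32, mm along the optical axis (not along the pixel's ray), 0 where there is no reading.
- camera_params(name): a dict with "camera_matrix" (3x3 intrinsics, pixels), "world_from_camera" (4x4, takes a point from camera to world coordinates). Camera axes: x right, y down, z forward; pixel columns grow to the right and rows downward; lengths in mm; the calibration is good to about 2 mm. A picture is of the moment at which its call begins. camera_params takes no time and is no camera call.
- order.sign_off(): hands the job in; it is judged then, once.
The state is a dict: "clock": time; "qpos": joint angles; "qvel": joint speeds; "joint_efforts": joint torques, N m; "eef_pos": TCP position; "tcp_rot": TCP orientation; "contact_force": force on the tool from outside, world axes, zero at the start; "wrist_torque": the same for the moment, N m; "opening": opening from 0.0 (shut) to 1.0 (fully open); "grasp_force": force on a finger pad.
Only numpy, scipy, OpenCV 4.12 (cv2) and the standard library are available. Lean on these libraries where they do the work, as an engineer would, in place of code of your own. Each camera call takes 0.05 s, during which the arm holds its last target. There are 200 camera calls.

## Working session

There is one attempt and no reset: what is moved stays moved. The work goes in short steps, Python scripts to look and compute and a tool call to move; the robot and the scene stay as the last step left them, time stands still between calls to the robot, and variables do not carry over. Pictures are saved under pics/ and viewed, at most 10 in all, crops included, and the job is handed in when it is done.

Besides the shell and the picture viewer there is one more tool, called after "Request:" by a JSON object that holds its "name" and its "arguments". move_arm: Moves the arm, as the interface text tells. Its arguments: {"type":"object","properties":{"motion":{"type":"array","items":{"type":"array","items":{"type":"number"}}},"grip_force":{"type":"number"}},"required":["motion"]}

```bash
mkdir -p pics
cat > h.py <<'E'
import numpy as np, cv2
from rig import sensors, grab_frame, camera_params, order
def snap(n):
    p,d=grab_frame(n); np.savez('%s.npz'%n,p=p,d=d); return p,d
def load(n):
    z=np.load('%s.npz'%n); return z['p'],z['d']
def cloud(n,d):
    c=camera_params(n);K=np.array(c['camera_matrix']);T=np.array(c['world_from_camera'])
    v,u=np.indices(d.shape); r=np.stack([(u-K[0,2])/K[0,0]*d,(v-K[1,2])/K[1,1]*d,d],-1)
    return r@T[:3,:3].T+T[:3,3]
def save(p,f): cv2.imwrite('pics/'+f,p[...,::-1])
E
python3 - <<'E'
from h import *
a,_=snap('scene');b,_=snap('top')
save(cv2.resize(a,(800,600)),'s1.png');save(cv2.resize(b,(800,600)),'t1.png')
print(sensors.sense()); print(camera_params('top'),camera_params('scene'))
E
```

```text
{'clock': 0.1, 'qpos': array([-1.12036677e+00,  3.53608839e-01,  1.63404419e+00,  9.29972044e-06,
        1.15519381e+00, -2.40266947e-03]), 'qvel': array([-0.00075616, -0.00077877, -0.00361515,  0.00211391,  0.00018313,
       -0.00052327]), 'joint_efforts': array([ 2.70644041e-04, -6.06356764e+01, -3.42821252e+01,  1.34500419e-04,
        4.04390725e-03,  2.89491959e-05]), 'eef_pos': array([ 273.26546236, -561.63043631,  230.62470843]), 'tcp_rot': array([-3.14033849e+00, -1.15167271e-05,  4.52828463e-01]), 'contact_force': array([-0.2647406 , -0.45005698, -0.32762346]), 'wrist_torque': array([0.01137619, 0.00825324, 0.01708545]), 'grasp_force': 0.0, 'opening': 1.0033260934737838}
{'camera_matrix': array([[433.21529464,   0.        , 251.04363102],
       [  0.        , 433.21529464, 191.13888124],
       [  0.        ,   0.        ,   1.        ]]), 'world_from_camera': array([[ 1.81948500e-02, -9.95485432e-01,  9.31541832e-02,
         4.85209483e+02],
       [-9.99425372e-01, -2.07732451e-02, -2.67842849e-02,
         4.11608918e+00],
       [ 2.85984801e-02, -9.26133182e-02, -9.95291364e-01,
         1.20479791e+03],
       [ 0.00000000e+00,  0.00000000e+00,  0.00000000e+00,
         1.00000000e+00]])} {'camera_matrix': array([[387.47791924,   0.        , 249.33679229],
       [  0.        , 387.47791924, 198.08751404],
       [  0.        ,   0.        ,   1.        ]]), 'world_from_camera': array([[ 7.58092071e-01,  4.05045797e-01, -5.11110864e-01,
         1.05393930e+03],
       [ 6.52057551e-01, -4.83801817e-01,  5.83743739e-01,
        -5.52451557e+02],
       [-1.08334166e-02, -7.75805198e-01, -6.30879491e-01,
         6.27149170e+02],
       [ 0.00000000e+00,  0.00000000e+00,  0.00000000e+00,
         1.00000000e+00]])}
```

View pics/s1.png

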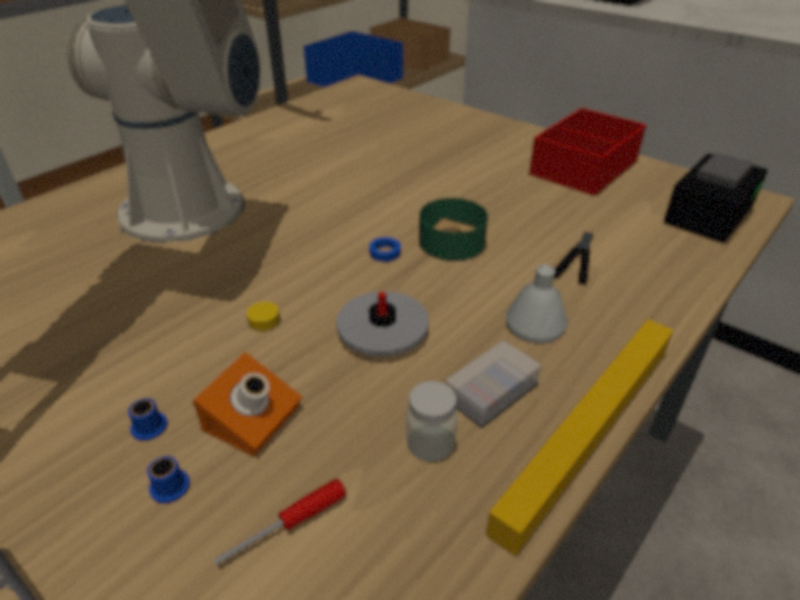

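View pics/t1.png

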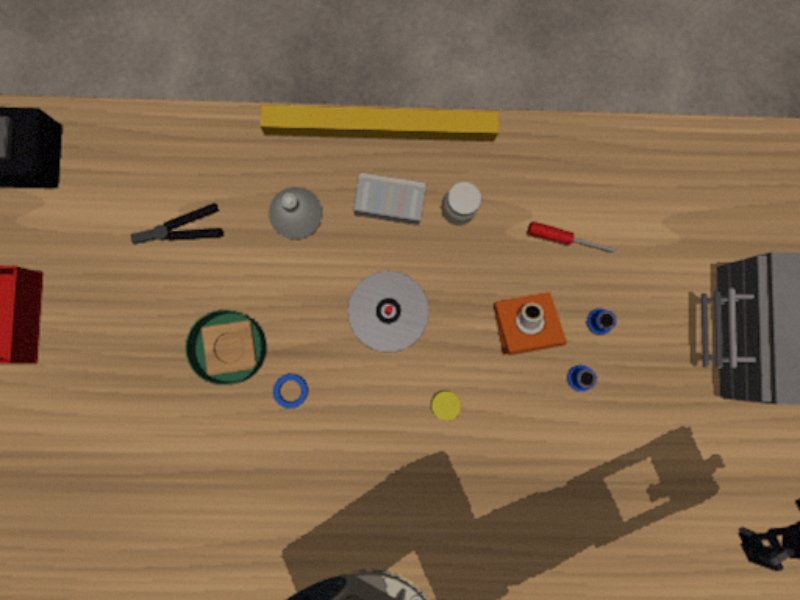

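The top view (800 px) shows the tin at (227,347), the nested lids with red post at (388,310), and the rack at (530,323).
Socket candidates: white one in the rack at (531,316), blue ones at (601,320) and (582,377), yellow tub at (446,405). I choose the white one in the rack.

Run:
```python
from h import *
from scipy.optimize import least_squares
def circ(P,r=None):
    f=(lambda x:np.hypot(P[:,0]-x[0],P[:,1]-x[1])-(x[2] if r is None else r))
    s=least_squares(f,[*P[:,:2].mean(0),50],loss='soft_l1',f_scale=1.5);return s.x,np.sqrt(np.mean(f(s.x)**2)),len(P)
b,d=load('top');P=cloud('top',d);k=512/800
def box(u0,v0,u1,v1):
    s=np.s_[int(v0*k):int(v1*k),int(u0*k):int(u1*k)];return P[s].reshape(-1,3),b[s].reshape(-1,3).astype(int)
Q,c=box(320,400,350,440);print('table z',np.median(Q[:,2]))
Q,c=box(175,300,280,395); m=(Q[:,2]>54)&(Q[:,2]<70);print('tin rim',circ(Q[m]),np.median(Q[m,2]))
m=(abs(Q[:,2]-18)<5);print('insert',Q[m].mean(0),)
Q,c=box(335,260,440,360); m=(Q[:,2]>19)&(Q[:,2]<33);q=Q[m];ctr=(cv2.minEnclosingCircle(q[:,:2].astype(np.float32)));print('disc',ctr,q.mean(0),np.median(q[:,2]))
m=(c[:,0]>120)&(c[:,1]<70)&(c[:,2]<70);print('post',Q[m].mean(0),np.percentile(Q[m,2],[5,50,95]),m.sum())
m=(Q[:,2]>40)&(Q[:,2]<56);print('collar',Q[m].mean(0),circ(Q[m])[0],m.sum())
# rack
Q,c=box(485,280,580,365); o=(c[:,0]>120)&(c[:,2]<60)&(Q[:,2]>12)
q=Q[o]
for _ in range(4):
    A=np.c_[q[:,:2],np.ones(len(q))];x=np.linalg.lstsq(A,q[:,2],rcond=None)[0];r=abs(A@x-q[:,2]);q=q[r<max(2,2*r.std())]
n=np.array([-x[0],-x[1],1]);n/=np.linalg.norm(n);print('rack plane',x,'n',n,'tilt',np.degrees(np.arccos(n[2])),'az',np.degrees(np.arctan2(n[1],n[0])),q.mean(0),len(q),q[:,2].min(),q[:,2].max())
h=(Q-np.r_[0,0,x[2]])@n
w=(c.min(1)>0)&(h>20);
e1=np.cross(n,[0,0,1]);e1/=np.linalg.norm(e1);e2=np.cross(n,e1)
for nm,m in(('body top',(h>28)&(h<38)),('flange',(h>-2)&(h<4)&(c.max(1)-c.min(1)<45))):
    q=Q[m];print(nm,q.mean(0),h[m].mean(),np.percentile(h[m],[5,50,95]),m.sum())
np.set_printoptions(linewidth=200)
s=np.s_[180:222,318:362]
save(cv2.resize(np.hstack([b[s]]),None,fx=12,fy=12,interpolation=cv2.INTER_CUBIC),'r1.png')
```

```text
table z -1.003490952190191
tin rim (array([504.87316679, 254.48340218,  61.8887369 ]), np.float64(0.9115754097538504), 186) 59.977518709324386
insert [502.82830835 253.25597133  17.02626926]
disc ((573.6013793945312, -20.88395118713379), 71.15714263916016) [572.84179278 -20.93365727  25.03492193] 24.970016036675247
post [574.21567134 -19.96725577  73.59283934] [70.50169835 73.9240683  75.55175652] 16
collar [573.24494173 -20.81193378  43.64558698] [573.57276669 -21.19046682  17.74486479] 123
rack plane [-4.55449956e-01 -9.20790744e-02  2.72250022e+02] n [0.4130374  0.08350446 0.90687767] tilt 24.922626504070653 az 11.429523750527553 [ 556.7771852  -264.61198312   43.07280038] 566 19.51691914745743 63.663722400264305
body top [ 572.44680264 -263.62483238   72.15084201] 32.96260984100928 [29.58088644 33.1592738  35.98179622] 134
flange [ 552.93567646 -261.67114489   45.40224165] 0.8092182250219098 [-1.46404277  0.78337598  3.20790016] 72
```

View pics/r1.png

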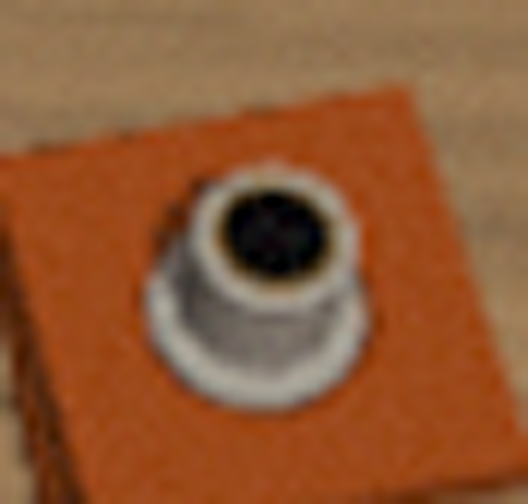

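The crop confirms the white socket, with its bore at crop (272,235), i.e. top pixel (340.7,199.6), leaning away from the robot. I'll cross-check with the scene camera and compute the grasp.

```bash
cat >> h.py <<'E'
from scipy.optimize import least_squares
from scipy.spatial.transform import Rotation as R
def circ(P,r=None):
    f=(lambda x:np.hypot(P[:,0]-x[0],P[:,1]-x[1])-(x[2] if r is None else r))
    s=least_squares(f,[*P[:,:2].mean(0),50],loss='soft_l1',f_scale=1.5);return s.x,np.sqrt(np.mean(f(s.x)**2)),len(P)
def rayplane(n,u,v,nn,p0):
    c=camera_params(n);K=np.array(c['camera_matrix']);T=np.array(c['world_from_camera'])
    r=T[:3,:3]@[(u-K[0,2])/K[0,0],(v-K[1,2])/K[1,1],1];o=T[:3,3]
    return o+r*((np.array(p0)-o)@nn/(r@nn))
E
python3 - <<'E'
from h import *
n=np.array([0.4130374,0.08350446,0.90687767]);f0=np.r_[0,0,272.25]
print('top centre',rayplane('top',340.8,199.6,n,f0+33*n))
b,d=load('scene');P=cloud('scene',d).reshape(-1,3);c=b.reshape(-1,3).astype(int)
near=lambda x,y,r:np.hypot(P[:,0]-x,P[:,1]-y)<r
print('table',np.median(P[near(480,100,30),2]))
g=near(505,254,80)&(P[:,2]>57)&(P[:,2]<67);print('rim',circ(P[g]),np.median(P[g,2]))
g=near(573,-21,90)&(P[:,2]>22)&(P[:,2]<30);print('disc',cv2.minEnclosingCircle(P[g][:,:2].astype(np.float32)),P[g].mean(0),np.median(P[g,2]))
g=near(573,-21,40)&(c[:,0]>110)&(c[:,1]<60)&(c[:,2]<60);print('post',P[g].mean(0),g.sum())
h=(P-f0)@n
g=near(557,-264,80)&(c[:,0]>110)&(c[:,2]<60)&(P[:,2]>12);q=P[g]
for _ in range(5):
    A=np.c_[q[:,:2],np.ones(len(q))];x=np.linalg.lstsq(A,q[:,2],rcond=None)[0];r=abs(A@x-q[:,2]);q=q[r<max(2,2*r.std())]
m=np.array([-x[0],-x[1],1]);m/=np.linalg.norm(m);print('plane',m,'az',np.degrees(np.arctan2(m[1],m[0])),np.degrees(np.arccos(m[2])),'h',((q-f0)@n).mean(),len(q))
hh=(P-np.r_[0,0,x[2]])@m
g=near(565,-264,60)&(hh>6)&(hh<30)&(c.min(1)>40)
# body: axis line distance 18, seen-side points
e1=np.cross(n,[0,0,1]);e1/=np.linalg.norm(e1);e2=np.cross(n,e1)
q=np.c_[P[g]@e1,P[g]@e2];cc=circ(q,18);print('body scene',cc,g.sum());
t=rayplane('top',340.8,199.6,n,f0+33*n);print('top cam same coords',t@e1,t@e2)
E
```

```text
top centre [ 573.79371376 -263.71072744   71.58650602]
table 0.6475542255220716
rim (array([505.63750807, 253.53210817,  62.01556648]), np.float64(1.3752806495052887), 196) 60.80296265249996
disc ((573.9429321289062, -20.900663375854492), 72.44048309326172) [579.85041526 -28.92475069  26.44460947] 26.494114169475438
post [573.79758297 -21.86171754  74.28311073] 11
plane [0.41425524 0.08127009 0.90652511] az 11.099526778904496 24.97052108823754 h 0.8638098662617277 1388
body scene (array([372.0052457 , 430.91420804,  50.        ]), np.float64(0.6870321330406018), 109) 109
top cam same coords 372.18549356963683 432.48419520763304
```

```bash
cat >> h.py <<'E'
def go(p,rpy):
    s=sensors.sense();R0=R.from_euler('xyz',s['tcp_rot']);R1=R.from_euler('xyz',rpy)
    print('turn',np.round((R0.inv()*R1).as_rotvec(),4),'shift m',np.round(R0.inv().apply(np.array(p)-s['eef_pos'])/1000,4),'| t %.2f'%s['clock'],'F',s['contact_force'].round(1),'op',round(s['opening'],3),'g',round(s['grasp_force'],1))
E
python3 -c "
from h import *
go([598.9,-258.6,128.7],[np.pi,np.radians(25),np.radians(11.3)])"
```

```text
turn [ 0.0545 -0.4338  0.2518] shift m [ 0.4254 -0.1299  0.1021] | t 0.10 F [-0.3 -0.5 -0.3] op 1.003 g 0.0
```

Units first: shifts go in shares of 60 cm and turns go in shares of 180 degrees. So 0.425 m / 0.6 = 0.7083, -0.13 m / 0.6 = -0.2167, -0.4338 rad / 3.1416 = -0.1381.

Request:
{"name": "move_arm", "arguments": {"motion": [[0.0173,-0.1381,0.0802,0.7083,-0.2167,0.17,0.06],[0.0173,-0.1381,0.0802,0.7083,-0.2167,0.17,0.06],[0.0173,-0.1381,0.0802,0.7083,-0.2167,0.17,0.06],[0.0173,-0.1381,0.0802,0.7083,-0.2167,0.17,0.06],[0.0173,-0.1381,0.0802,0.7083,-0.2167,0.17,0.06],[0.0173,-0.1381,0.0802,0.7083,-0.2167,0.17,0.06],[0.0173,-0.1381,0.0802,0.7083,-0.2167,0.17,0.06],[0.0173,-0.1381,0.0802,0.7083,-0.2167,0.17,0.06]]}}

```text
clock: 1.1
eef_pos: [600.2, -256.6, 127.8]
tcp_rot: [3.141, 0.437, 0.199]
contact_force: [0.3, -0.5, 0.5]
opening: 0.701
grasp_force: 0.0
```

```bash
python3 -c "
from h import *
print(sensors.sense()['eef_pos'],sensors.sense()['tcp_rot'])
go([598.9,-258.6,128.7],[np.pi,np.radians(25),np.radians(11.3)])"
```

```text
[ 600.23681335 -256.633315    127.83847565] [3.14130054 0.43678174 0.19892495]
turn [0.001  0.0004 0.0015] shift m [-0.0019  0.0017 -0.0001] | t 1.10 F [ 0.3 -0.5  0.5] op 0.701 g 0.0
```

Converted, 0.05 m / 0.6 = 0.0833, -0.0015 m / 0.6 = -0.0025.

Request:
{"name": "move_arm", "arguments": {"motion": [[0,0,0,-0.0017,0.0017,0.0333,0.06],[0,0,0,-0.0025,0.0025,0.0667,0.06],[0,0,0,-0.0025,0.0025,0.0833,0.06],[0,0,0,-0.0025,0.0025,0.0833,0.06],[0,0,0,-0.0025,0.0025,0.0833,0.06]]}}

```text
clock: 1.72
eef_pos: [577.3, -265.6, 85.2]
tcp_rot: [3.14, 0.435, 0.196]
contact_force: [0.3, -1.2, 0.3]
opening: 0.704
grasp_force: 0.0
```

```bash
python3 -c "
from h import *
a,_=snap('scene')
save(cv2.resize(a[210:310,100:220],None,fx=6,fy=6,interpolation=cv2.INTER_CUBIC),'g1.png')
go([561.7,-266.1,47.1],[np.pi,np.radians(25),np.radians(11.3)])"
```

```text
turn [ 0.0015 -0.0016 -0.0013] shift m [ 0.0019 -0.0026  0.0413] | t 1.77 F [-0.2 -0.8  0.1] op 0.701 g 0.0
```

View pics/g1.png

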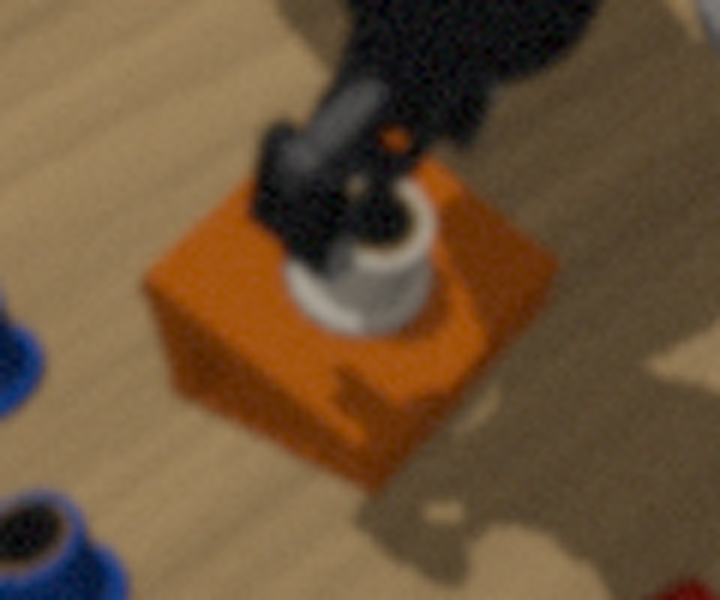

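Converted, 0.041 m / 0.6 = 0.0683, -0.0026 m / 0.6 = -0.0043.

Request:
{"name": "move_arm", "arguments": {"motion": [[0,0,0,0.0032,-0.0043,0,0.06],[0,0,0,0.0032,-0.0043,0.0167,0.06],[0,0,0,0.0032,-0.0043,0.0333,0.06],[0,0,0,0.0032,-0.0043,0.05,0.06],[0,0,0,0.0032,-0.0043,0.0667,0.06],[0,0,0,0.0032,-0.0043,0.0683,0.06],[0,0,0,0.0032,-0.0043,0.0683,0.06],[0,0,0,0.0032,-0.0043,0.0683,0.06]]}}

```text
clock: 2.78
eef_pos: [561.6, -265.7, 47.0]
tcp_rot: [3.14, 0.435, 0.197]
contact_force: [0.2, 0.1, 0.7]
opening: 0.705
grasp_force: 0.0
```

```bash
python3 -c "
from h import *
go([561.7,-266.1,47.1],[np.pi,np.radians(25),np.radians(11.3)])"
```

```text
turn [ 0.0015 -0.001  -0.0006] shift m [-0.      0.0004 -0.0001] | t 2.77 F [0.2 0.1 0.7] op 0.705 g 0.0
```

Request:
{"name": "move_arm", "arguments": {"motion": [[0,0,0,0,0,0,0.044],[0,0,0,0,0,0,0.038],[0,0,0,0,0,0,0.03],[0,0,0,0,0,0,0.03],[0,0,0,0,0,0,0.03],[0,0,0,0,0,0,0.03]], "grip_force": 30}}

```text
clock: 3.52
eef_pos: [561.6, -265.7, 46.9]
tcp_rot: [3.14, 0.435, 0.197]
contact_force: [1.9, 0.7, 2.8]
opening: 0.411
grasp_force: 30.1
```

Converted, -0.11 m / 0.6 = -0.1833, -0.08 m / 0.6 = -0.1333.

Request:
{"name": "move_arm", "arguments": {"motion": [[0,0,0,0,0,-0.0083,0.03],[0,0,0,0,0,-0.025,0.03],[0,0,0,0,0,-0.0667,0.03],[0,0,0,0,0,-0.1333,0.03],[0,0,0,0,0,-0.1833,0.03],[0,0,0,0,0,-0.1833,0.03]]}}

```text
clock: 4.28
eef_pos: [608.8, -256.6, 148.8]
tcp_rot: [3.138, 0.432, 0.196]
contact_force: [-0.5, -0.4, -1.6]
opening: 0.413
grasp_force: 30.1
```

```bash
python3 -c "
from h import *
go([565,0,200],[np.pi,0,np.radians(11.3)])
go([505.2,254,140],[np.pi,0,np.radians(11.3)])"
```

```text
turn [ 3.600e-03  4.318e-01 -2.000e-04] shift m [-0.015  -0.2601 -0.0505] | t 4.28 F [-0.5 -0.4 -1.6] op 0.413 g 30.1
turn [ 3.600e-03  4.318e-01 -2.000e-04] shift m [ 0.0018 -0.5211  0.0068] | t 4.28 F [-0.5 -0.4 -1.6] op 0.413 g 30.1
```

Converted, -0.43 m / 0.6 = -0.7167, -0.05 m / 0.6 = -0.0833, 0.4318 rad / 3.1416 = 0.1374.

Request:
{"name": "move_arm", "arguments": {"motion": [[0,0.0382,0,-0.025,-0.0833,-0.05,0.03],[0,0.0796,0,-0.025,-0.1667,-0.0833,0.03],[0,0.1114,0,-0.025,-0.2583,-0.0833,0.03],[0.0011,0.1374,0,-0.025,-0.35,-0.0833,0.03],[0.0011,0.1374,0,-0.02,-0.4417,-0.0667,0.03],[0.0011,0.1374,0,-0.0167,-0.5333,-0.0583,0.03],[0.0011,0.1374,0,-0.0117,-0.625,-0.05,0.03],[0.0011,0.1374,0,-0.0083,-0.7167,-0.0333,0.03]]}}

```text
clock: 5.28
eef_pos: [525.0, 167.2, 165.1]
tcp_rot: [-3.14, 0.005, 0.196]
contact_force: [0.2, 0.1, -1.0]
opening: 0.414
grasp_force: 30.2
```

```bash
python3 -c "
from h import *
print(sensors.sense()['eef_pos'],sensors.sense()['qpos'])
go([505.2,254,120],[np.pi,0,np.radians(11.3)])"
```

```text
[525.00298327 167.15907493 165.0719711 ] [0.30396107 0.31625997 1.85127041 0.00302979 0.97908086 1.67707928]
turn [-0.002   0.0053 -0.0012] shift m [-0.0023 -0.0889  0.0453] | t 5.28 F [ 0.2  0.1 -1. ] op 0.414 g 30.2
```

Converted, -0.087 m / 0.6 = -0.145, -0.0023 m / 0.6 = -0.0038, 0.005 rad / 3.1416 = 0.0016.

Request:
{"name": "move_arm", "arguments": {"motion": [[0,0.0006,0,-0.0017,-0.0667,0.0167,0.03],[0,0.0016,0,-0.0038,-0.1333,0.05,0.03],[0,0.0016,0,-0.0038,-0.145,0.075,0.03],[0,0.0016,0,-0.0038,-0.145,0.075,0.03],[0,0.0016,0,-0.0038,-0.145,0.075,0.03],[0,0.0016,0,-0.0038,-0.145,0.075,0.03]]}}

```text
clock: 6.02
eef_pos: [507.6, 250.1, 121.9]
tcp_rot: [-3.139, -0.002, 0.195]
contact_force: [0.5, 0.1, -1.4]
opening: 0.412
grasp_force: 30.3
```

Run:
```python
from h import *
go([505.2,254,120],[np.pi,0,np.radians(11.3)])
T=np.zeros(2)
for nm in('scene','top'):
    b,d=snap(nm);P=cloud(nm,d).reshape(-1,3);c=b.reshape(-1,3).astype(int)
    near=np.hypot(P[:,0]-505,P[:,1]-254)<32
    for lo,hi,r in((109,114,24),(118,140,18)):
        m=near&(P[:,2]>lo)&(P[:,2]<hi)&(c.min(1)>60)&(c.max(1)-c.min(1)<50);print(nm,lo,m.sum(),circ(P[m],r)[:2] if m.sum()>8 else '')
    u=near&(P[:,2]>90)&(c.min(1)>60);print(np.percentile(P[u,2],[1,10,50,90]) if u.any() else '')
    g=(np.hypot(P[:,0]-505,P[:,1]-254)<80)&(P[:,2]>57)&(P[:,2]<66)&(c[:,1]>c[:,0]);print('rim',circ(P[g]))
a,_=load('scene');b,_=load('top')
save(np.hstack([cv2.resize(a[85:175,245:335],(400,400),interpolation=cv2.INTER_CUBIC),cv2.resize(b[170:270,95:195],(400,400),interpolation=cv2.INTER_CUBIC)]),'h1.png')
```

```text
turn [-0.0023 -0.0017 -0.0021] shift m [-0.0016 -0.0043  0.0019] | t 6.03 F [ 0.5  0.1 -1.4] op 0.412 g 30.3
scene 109 8 
scene 118 84 (array([507.60090173, 245.17625039,  50.        ]), np.float64(3.8327671418245672))
[112.59399199 115.63106795 125.80083974 150.16935302]
rim (array([505.95407365, 253.43651145,  61.74363775]), np.float64(1.5375460164402324), 169)
top 109 0 
top 118 9 (array([483.12411488, 223.29957673,  50.        ]), np.float64(1.1673616277667571))
[117.36577772 498.13459258 505.02113043 507.64822608]
rim (array([505.17879898, 254.0955326 ,  61.54649684]), np.float64(0.7905917165904989), 77)
```

View pics/h1.png

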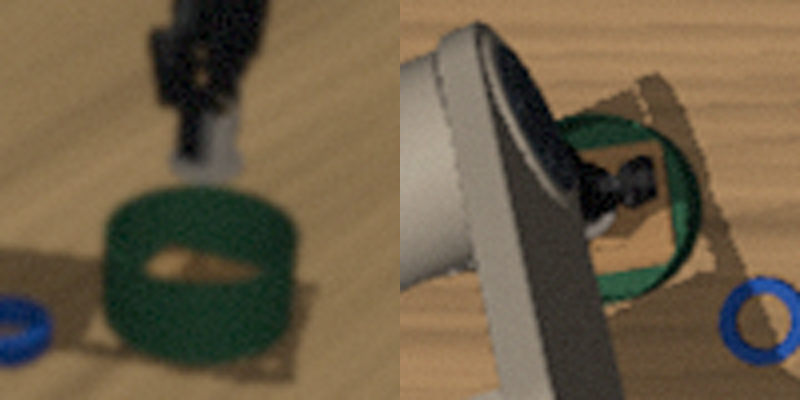

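Scene panel: socket upright, flange spanning (171–243,165), roughly above the tin. Settle and measure the held socket against the tin.

Converted, -0.004 m / 0.6 = -0.0067, 0.002 m / 0.6 = 0.0033, -0.002 rad / 3.1416 = -0.0006.

Request:
{"name": "move_arm", "arguments": {"motion": [[-0.0006,-0.0005,-0.0006,-0.0027,-0.0067,0.0033,0.03],[-0.0006,-0.0005,-0.0006,-0.0027,-0.0067,0.0033,0.03],[-0.0006,-0.0005,-0.0006,-0.0027,-0.0067,0.0033,0.03],[-0.0006,-0.0005,-0.0006,-0.0027,-0.0067,0.0033,0.03]]}}

```text
clock: 6.62
eef_pos: [504.5, 254.6, 119.3]
tcp_rot: [-3.141, 0.001, 0.199]
contact_force: [-0.1, 0.4, -0.5]
opening: 0.41
grasp_force: 30.3
```

Run:
```python
from h import *
go([505.5,253.8,120],[np.pi,0,np.radians(11.3)])
p=sensors.sense()['eef_pos'];print(p)
P=[];C=[]
for i in range(3):
    b,d=snap('scene');P.append(cloud('scene',d));C.append(b)
P=np.mean(P,0);b=np.mean(C,0).astype(np.float32)
c=b.reshape(-1,3);Q=P.reshape(-1,3)
m=(np.hypot(Q[:,0]-505,Q[:,1]-254)<35)&(Q[:,2]>95)&(Q[:,2]<150)
im=b.min(2).astype(int);v0,u0=112,280
for v in range(112,130): print(v,' '.join('%3d'%x for x in im[v,280:304]), np.round(P[v,286:300,2]).astype(int))
for lo,hi,r in((108,117,24),(119,135,18)):
    k=m&(Q[:,2]>lo)&(Q[:,2]<hi)&(c.min(1)>85);print(lo,k.sum(),circ(Q[k],r)[:2])
```

```text
turn [-0.0002  0.0009  0.0013] shift m [ 0.0008  0.001  -0.0007] | t 6.62 F [-0.1  0.4 -0.5] op 0.41 g 30.3
[504.54342016 254.60603474 119.27328675]
112  78  83  85  79  68  43  22  14  15  25  41  59  64  69  80  85  82  80  74  78  83  81  83  82 [153 152 155 155 155 154 310 148 148 148 146 146 142   0]
113  82  84  84  80  69  45  21  10  11  22  45  58  68  77  86  89  85  80  75  78  83  81  82  82 [150 151 151 152 151 150 150 146 145 146 145 144 131  -1]
114  86  85  82  80  66  45  18   9  15  23  45  62  70  79  86  91  85  79  77  79  81  84  82  83 [149 149 150 150 148 148 147 143 143 143 142 140 129   1]
115  85  84  85  77  62  38  22  13  19  19  47  62  71  83  89  89  84  78  78  81  82  84  84  84 [145 146 146 146 144 144 144 140 139 140 138 137 125  -1]
116  84  82  83  77  61  37  20  18  19  27  46  59  70  82  90  90  84  81  80  81  86  85  84  84 [141 142 142 144 142 142 141 137 137 136 135 134   2   1]
117  83  84  82  75  59  36  20  15  19  28  44  61  72  85  89  87  84  80  84  85  85  83  84  82 [140 140 141 142 139 139 139 134 134 133 133 130   0   1]
118
[... 1345 characters left out ...]
 76  75  75  78 [  1   1   2   2 109 109 110 109   0   0   0  -1   1   2]
127  56  55  52  49  48  44  42  46  44  44  46  43  45  48  49  48  50  52  61  63  66  70  67  71 [62 61 62 59 61 62 61 61 63 63 63  0  2  1]
128  42  41  39  38  32  32  32  34  32  32  30  27  31  30  38  35  39  37  40  41  51  54  54  62 [58 58 58 57 58 57 58 59 59 59 61 60 61 61]
129  31  29  29  28  25  28  24  25  25  23  28  25  24  26  24  28  28  29  34  35  40  39  45  48 [ 55  54  54  54  54  55  54  54  56  56  58  57  58 249]
108 25 (array([501.45786379, 254.0229056 ,  50.        ]), np.float64(2.598047908736313))
119 18 (array([504.50763979, 254.75602122,  50.        ]), np.float64(0.7237449159885906))
```

Converted, 0.085 m / 0.6 = 0.1417, 0.07 m / 0.6 = 0.1167.

Request:
{"name": "move_arm", "arguments": {"motion": [[0,0,0,0.0013,0.0017,0.0333,0.03],[0,0,0,0.0013,0.0017,0.075,0.03],[0,0,0,0.0013,0.0017,0.1167,0.03],[0,0,0,0.0013,0.0017,0.1417,0.03],[0,0,0,0.0013,0.0017,0.1417,0.03],[0,0,0,0.0013,0.0017,0.1417,0.03],[0,0,0,0.0013,0.0017,0.1417,0.03],[0,0,0,0.0013,0.0017,0.1417,0.03]]}}

```text
clock: 7.78
eef_pos: [505.8, 254.0, 34.9]
tcp_rot: [-3.141, -0.0, 0.198]
contact_force: [0.2, -0.1, -1.0]
opening: 0.411
grasp_force: 30.3
```

```bash
python3 -c "
from h import *
go([505.5,253.8,20.5],[np.pi,0,np.radians(11.3)])"
```

```text
turn [-0.0006 -0.0002  0.0012] shift m [-0.0004  0.0001  0.0144] | t 7.78 F [ 0.2 -0.1 -1. ] op 0.411 g 30.3
```

Converted, 0.011 m / 0.6 = 0.0183, -0.0004 m / 0.6 = -0.0007.

Request:
{"name": "move_arm", "arguments": {"motion": [[0,0,0,-0.0007,0,0.005,0.03],[0,0,0,-0.0007,0,0.01,0.03],[0,0,0,-0.0007,0,0.0133,0.03],[0,0,0,-0.0007,0,0.0158,0.03],[0,0,0,-0.0007,0,0.0183,0.03],[0,0,0,-0.0007,0,0.0183,0.03]]}}

```text
clock: 8.52
eef_pos: [504.9, 253.6, 23.1]
tcp_rot: [-3.141, 0.001, 0.198]
contact_force: [-0.1, -0.3, -1.6]
opening: 0.411
grasp_force: 30.3
```

Converted, 0.0025 m / 0.6 = 0.0042, 0.001 m / 0.6 = 0.0017.

Request:
{"name": "move_arm", "arguments": {"motion": [[0,0,0,0,0,0.0017,0.03],[0,0,0,0,0,0.0025,0.03],[0,0,0,0,0,0.0033,0.03],[0,0,0,0,0,0.0042,0.03],[0,0,0,0,0,0.0042,0.03]]}}

```text
clock: 9.15
eef_pos: [505.0, 253.7, 20.8]
tcp_rot: [-3.141, 0.001, 0.198]
contact_force: [-0.2, 0.4, -1.9]
opening: 0.415
grasp_force: 30.3
```

Converted, 0.001 m / 0.6 = 0.0017, 0.0005 m / 0.6 = 0.0008.

Request:
{"name": "move_arm", "arguments": {"motion": [[0,0,0,0,0,0.0008,0.03],[0,0,0,0,0,0.0017,0.03],[0,0,0,0,0,0.0017,0.03]]}}

```text
clock: 9.52
eef_pos: [505.0, 253.7, 19.8]
tcp_rot: [-3.141, 0.001, 0.198]
contact_force: [-0.0, -0.3, 1.5]
opening: 0.414
grasp_force: 30.5
```

Converted, -0.12 m / 0.6 = -0.2, -0.07 m / 0.6 = -0.1167.

Request:
{"name": "move_arm", "arguments": {"motion": [[0,0,0,0,0,0.0003,0.038],[0,0,0,0,0,0,0.042],[0,0,0,0,0,0,0.05],[0,0,0,0,0,0,0.056],[0,0,0,0,0,-0.0167,0.056],[0,0,0,0,0,-0.05,0.056],[0,0,0,0,0,-0.1167,0.056],[0,0,0,0,0,-0.2,0.056]]}}

```text
clock: 10.52
eef_pos: [504.5, 253.4, 140.9]
tcp_rot: [3.141, 0.002, 0.198]
contact_force: [0.6, 1.1, 0.5]
opening: 0.653
grasp_force: 0.0
```

```bash
python3 -c "
from h import *
print(sensors.sense()['eef_pos'],sensors.sense()['qpos'])
go([573.8,-20.9,130],[np.pi,0,np.radians(11.3)])"
```

```text
[504.52114145 253.38028832 140.87473707] [4.62472864e-01 3.65101926e-01 1.84283530e+00 5.97019540e-04
 9.35939365e-01 1.83444650e+00]
turn [0.0001 0.0023 0.0012] shift m [0.0139 0.2826 0.0109] | t 10.53 F [0.6 1.1 0.5] op 0.653 g 0.0
```

Converted, 0.2826 m / 0.6 = 0.471, 0.04 m / 0.6 = 0.0667, 0.002 rad / 3.1416 = 0.0006.

Request:
{"name": "move_arm", "arguments": {"motion": [[0,0,0,0.0033,0.0667,0,0.045],[0,0,0,0.01,0.1667,0,0.045],[0,0,0,0.015,0.2667,0,0.045],[0,0,0,0.02,0.3667,0.0083,0.045],[0,0,0,0.0232,0.4333,0.0182,0.045],[0,0.0006,0.0003,0.0232,0.471,0.0182,0.045],[0,0.0006,0.0003,0.0232,0.471,0.0182,0.045],[0,0.0006,0.0003,0.0232,0.471,0.0182,0.045]]}}

```text
clock: 11.52
eef_pos: [574.4, -20.1, 129.2]
tcp_rot: [-3.141, -0.001, 0.197]
contact_force: [0.4, 0.4, 1.1]
opening: 0.529
grasp_force: 0.0
```

Run:
```python
from h import *
go([573.8,-20.9,90],[np.pi,0,np.radians(11.3)])
b,d=snap('top');P=cloud('top',d).reshape(-1,3);c=b.reshape(-1,3).astype(int)
k=np.hypot(P[:,0]-505,P[:,1]-254)
m=(k<40)&(P[:,2]>40)&(P[:,2]<56);print('socket top ring',P[m].mean(0),m.sum(),circ(P[m],)[0],np.percentile(P[m,2],[5,50,95]))
save(cv2.resize(b[190:255,115:175],None,fx=8,fy=8,interpolation=cv2.INTER_CUBIC),'p1.png')
```

```text
turn [-0.0004 -0.0013  0.0001] shift m [-0.0008  0.0007  0.0391] | t 11.53 F [0.4 0.4 1.1] op 0.529 g 0.0
socket top ring [505.62762619 252.87696317  47.30929676] 148 [505.81263478 252.74025592  12.62899549] [43.13708127 47.3932975  51.33704065]
```

View pics/p1.png

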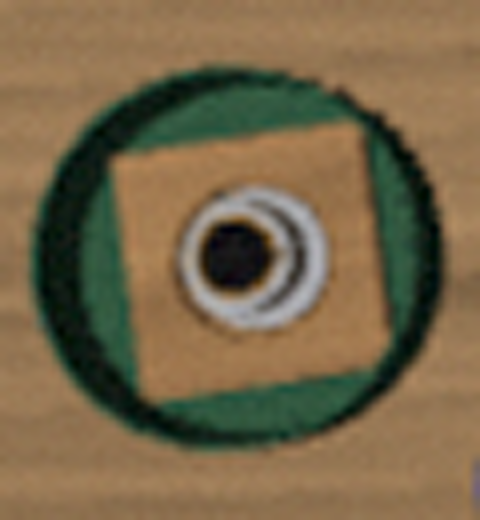

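The socket is upright in the insert, its bore at crop (235,257) and its top at 48 mm, so it is seated. Next, the post.

Converted, 0.081 m / 0.6 = 0.135, -0.0008 m / 0.6 = -0.0013, -0.001 rad / 3.1416 = -0.0003.

Request:
{"name": "move_arm", "arguments": {"motion": [[0,-0.0003,0,-0.0013,0.0012,0.025,0.045],[0,-0.0003,0,-0.0013,0.0012,0.0583,0.045],[0,-0.0003,0,-0.0013,0.0012,0.0917,0.045],[0,-0.0003,0,-0.0013,0.0012,0.1167,0.045],[0,-0.0003,0,-0.0013,0.0012,0.1333,0.045],[0,-0.0003,0,-0.0013,0.0012,0.135,0.045],[0,-0.0003,0,-0.0013,0.0012,0.135,0.045],[0,-0.0003,0,-0.0013,0.0012,0.135,0.045]]}}

```text
clock: 12.58
eef_pos: [574.4, -21.5, 48.4]
tcp_rot: [3.142, -0.001, 0.197]
contact_force: [-0.0, 1.0, -0.0]
opening: 0.527
grasp_force: 0.0
```

```bash
python3 -c "
from h import *
go([573.8,-21.1,48],[np.pi,0,np.radians(11.3)])"
```

```text
turn [ 0.     -0.0012  0.0002] shift m [-0.0005 -0.0005  0.0004] | t 12.57 F [-0.  1. -0.] op 0.527 g 0.0
```

Converted, -0.0005 m / 0.6 = -0.0008, -0.0004 m / 0.6 = -0.0007.

Request:
{"name": "move_arm", "arguments": {"motion": [[0,0,0,-0.0008,-0.0007,0,0.03],[0,0,0,-0.0008,-0.0007,0,0.02],[0,0,0,-0.0008,-0.0007,0,0.016],[0,0,0,-0.0008,-0.0007,0,0.008],[0,0,0,-0.0008,-0.0007,0,0.008],[0,0,0,-0.0008,-0.0007,0,0.008],[0,0,0,-0.0008,-0.0007,0,0.008]], "grip_force": 60}}

```text
clock: 13.45
eef_pos: [573.4, -21.2, 48.0]
tcp_rot: [-3.141, -0.0, 0.197]
contact_force: [-1.7, 0.2, 5.9]
opening: 0.143
grasp_force: 58.5
```

Converted, -0.09 m / 0.6 = -0.15, -0.075 m / 0.6 = -0.125.

Request:
{"name": "move_arm", "arguments": {"motion": [[0,0,0,0,0,-0.005,0.008],[0,0,0,0,0,-0.0167,0.008],[0,0,0,0,0,-0.0417,0.008],[0,0,0,0,0,-0.0833,0.008],[0,0,0,0,0,-0.125,0.008],[0,0,0,0,0,-0.15,0.008],[0,0,0,0,0,-0.15,0.008]]}}

```text
clock: 14.32
eef_pos: [574.1, -21.2, 139.2]
tcp_rot: [3.141, -0.003, 0.197]
contact_force: [-0.3, 0.3, -3.3]
opening: 0.136
grasp_force: 58.4
```

```bash
python3 -c "
from h import *
go([505.4,253.8,140],[np.pi,0,np.radians(11.3)])
snap('scene');snap('top');print(sensors.sense()['eef_pos'])
b,d=load('scene');P=cloud('scene',d).reshape(-1,3);e=sensors.sense()['eef_pos']
m=(np.hypot(P[:,0]-e[0],P[:,1]-e[1])<85)&(P[:,2]>e[2]-30)&(P[:,2]<e[2]-16)
q=P[m];
print(m.sum(),np.median(q[:,2]-e[2]),cv2.minEnclosingCircle(q[:,:2].astype(np.float32)))
x=np.linalg.lstsq(np.c_[q[:,:2]-e[:2],np.ones(len(q))],q[:,2]-e[2],rcond=None)[0];print(x)
save(cv2.resize(b[100:250,170:320],(600,600),interpolation=cv2.INTER_CUBIC),'l1.png')
"
```

```text
turn [ 0.0004 -0.0026  0.0002] shift m [-0.0135 -0.2831 -0.001 ] | t 14.32 F [-0.3  0.3 -3.3] op 0.136 g 58.4
[572.88148261 -21.17816488 137.3576636 ]
1681 -19.815472080532118 ((574.6881713867188, -21.813365936279297), 72.8648681640625)
[-1.16963258e-02  1.71219432e-02 -1.99877366e+01]
```

View pics/l1.png

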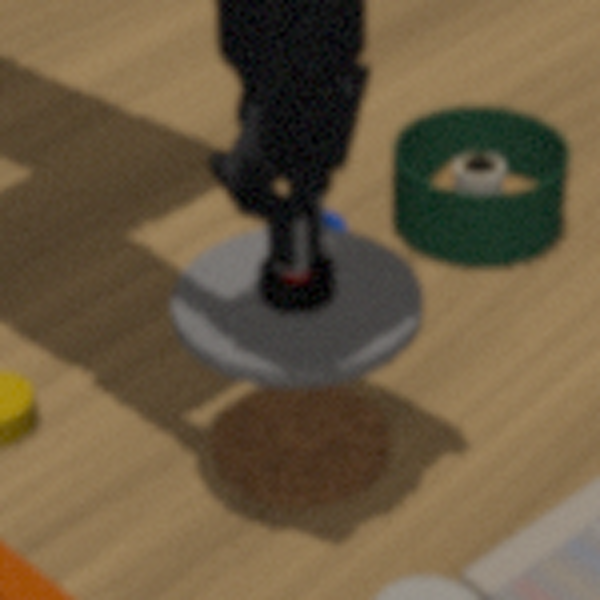

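Both lids hang level on the post at (295,280) and the mat is bare. Carry them to the tin.

Converted, -0.283 m / 0.6 = -0.4717, -0.27 m / 0.6 = -0.45, -0.002 rad / 3.1416 = -0.0006.

Request:
{"name": "move_arm", "arguments": {"motion": [[0,0,0,-0.0033,-0.0333,-0.0167,0.008],[0,0,0,-0.0067,-0.1,-0.0167,0.008],[0,0,0,-0.01,-0.1667,-0.0167,0.008],[0,0,0,-0.0133,-0.2417,-0.0167,0.008],[0,0,0,-0.0167,-0.3167,-0.0083,0.008],[0,0,0,-0.02,-0.3917,0,0.008],[0,-0.0006,0,-0.0225,-0.45,0,0.008],[0,-0.0006,0,-0.0225,-0.4717,0,0.008]]}}

```text
clock: 15.42
eef_pos: [503.2, 255.9, 137.4]
tcp_rot: [-3.141, 0.003, 0.2]
contact_force: [0.3, 0.4, -2.8]
opening: 0.139
grasp_force: 58.8
```

Converted, 0.022 m / 0.6 = 0.0367, 0.015 m / 0.6 = 0.025.

Request:
{"name": "move_arm", "arguments": {"motion": [[0,0,0,0,0,0,0.008],[0,0,0,0,0,0.0083,0.008],[0,0,0,0,0,0.025,0.008],[0,0,0,0,0,0.0367,0.008],[0,0,0,0,0,0.0367,0.008],[0,0,0,0,0,0.0367,0.008]]}}

```text
clock: 16.18
eef_pos: [504.7, 253.6, 115.8]
tcp_rot: [-3.141, 0.002, 0.197]
contact_force: [-0.3, 0.4, -3.5]
opening: 0.139
grasp_force: 58.8
```

```bash
python3 -c "
from h import *
go([505.4,253.8,104],[np.pi,0,np.radians(11.3)])
print(sensors.sense()['eef_pos'])
b,d=snap('scene');P=cloud('scene',d).reshape(-1,3);e=sensors.sense()['eef_pos']
m=(np.hypot(P[:,0]-e[0],P[:,1]-e[1])<85)&(P[:,2]>e[2]-30)&(P[:,2]<e[2]-16)
q=P[m];
print(m.sum(),np.median(q[:,2]-e[2]),cv2.minEnclosingCircle(q[:,:2].astype(np.float32)))
x=np.linalg.lstsq(np.c_[q[:,:2]-e[:2],np.ones(len(q))],q[:,2]-e[2],rcond=None)[0];print(x)
"
```

```text
turn [-0.0002  0.0019 -0.    ] shift m [ 0.0008 -0.0001  0.0118] | t 16.18 F [-0.3  0.4 -3.5] op 0.139 g 58.8
[504.68245063 253.55393195 115.84273151]
940 -21.761692502885936 ((506.0250549316406, 250.3340606689453), 72.5228271484375)
[-1.50627713e-02  1.77274594e-02 -2.17802313e+01]
```

Converted, 0.018 m / 0.6 = 0.03, 0.0008 m / 0.6 = 0.0013, 0.002 rad / 3.1416 = 0.0006.

Request:
{"name": "move_arm", "arguments": {"motion": [[0,0.0006,0,0.0013,0,0.0067,0.008],[0,0.0006,0,0.0013,0,0.0133,0.008],[0,0.0006,0,0.0013,0,0.02,0.008],[0,0.0006,0,0.0013,0,0.0233,0.008],[0,0.0006,0,0.0013,0,0.0267,0.008],[0,0.0006,0,0.0013,0,0.03,0.008],[0,0.0006,0,0.0013,0,0.03,0.008]]}}

```text
clock: 17.1
eef_pos: [505.2, 253.8, 97.7]
tcp_rot: [-3.141, 0.0, 0.197]
contact_force: [-0.5, -0.2, -2.8]
opening: 0.138
grasp_force: 58.8
```

Plug entering with no force; continue gently.

Converted, 0.005 m / 0.6 = 0.0083, 0.0045 m / 0.6 = 0.0075.

Request:
{"name": "move_arm", "arguments": {"motion": [[0,0,0,0,0,0.0025,0.008],[0,0,0,0,0,0.005,0.008],[0,0,0,0,0,0.0067,0.008],[0,0,0,0,0,0.0075,0.008],[0,0,0,0,0,0.0083,0.008],[0,0,0,0,0,0.0083,0.008]]}}

```text
clock: 17.85
eef_pos: [505.4, 254.2, 92.9]
tcp_rot: [-3.141, -0.0, 0.197]
contact_force: [-2.4, 5.8, -1.0]
opening: 0.141
grasp_force: 59.1
```

Converted, 0.001 m / 0.6 = 0.0017, -0.0007 m / 0.6 = -0.0012.

Request:
{"name": "move_arm", "arguments": {"motion": [[0,0,0,-0.0003,-0.0008,0,0.008],[0,0,0,-0.0005,-0.0012,0.0008,0.008],[0,0,0,-0.0005,-0.0012,0.0017,0.008],[0,0,0,-0.0005,-0.0012,0.0017,0.008]]}}

```text
clock: 18.35
eef_pos: [505.0, 254.4, 92.0]
tcp_rot: [-3.141, -0.0, 0.197]
contact_force: [-0.2, 2.5, 1.7]
opening: 0.141
grasp_force: 59.5
```

Request:
{"name": "move_arm", "arguments": {"motion": [[0,0,0,0,-0.0005,0.0008,0.008],[0,0,0,0,-0.0005,0.0017,0.008],[0,0,0,0,-0.0005,0.0017,0.008]]}}

```text
clock: 18.73
eef_pos: [505.0, 254.4, 91.9]
tcp_rot: [3.141, -0.0, 0.198]
contact_force: [-3.3, -2.5, 13.4]
opening: 0.14
grasp_force: 60.8
```

```bash
python3 -c "
from h import *
go([505.4,253.8,92],[np.pi,0,np.radians(11.3)])
print(sensors.sense()['eef_pos'],sensors.sense()['wrist_torque'])
b,d=snap('scene');P=cloud('scene',d).reshape(-1,3)
m=(np.hypot(P[:,0]-505,P[:,1]-254)<85)&(P[:,2]>62)&(P[:,2]<76)
q=P[m];
print(m.sum(),np.median(q[:,2]))
x=np.linalg.lstsq(np.c_[q[:,:2]-[505,254],np.ones(len(q))],q[:,2],rcond=None)[0];print(x)
"
```

```text
turn [ 0.0003 -0.0003  0.0003] shift m [ 0.0003  0.0007 -0.0001] | t 18.73 F [-3.3 -2.5 13.4] op 0.14 g 60.8
[504.9587499  254.39681466  91.94175495] [-0.29081435  0.63259317  0.01513298]
942 70.4215973278964
[-1.15384105e-02  1.56037815e-02  7.03464433e+01]
```

Converted, -0.07 m / 0.6 = -0.1167, -0.04 m / 0.6 = -0.0667.

Request:
{"name": "move_arm", "arguments": {"motion": [[0,0,0,0,0,-0.0013,0.014],[0,0,0,0,0,-0.0017,0.02],[0,0,0,0,0,-0.0017,0.03],[0,0,0,0,0,-0.0017,0.04],[0,0,0,0,0,-0.0167,0.045],[0,0,0,0,0,-0.0667,0.055],[0,0,0,0,0,-0.1167,0.062],[0,0,0,0,0,-0.1167,0.062]]}}

```text
clock: 19.77
eef_pos: [506.4, 255.5, 163.7]
tcp_rot: [-3.14, -0.005, 0.197]
contact_force: [-0.5, 0.2, 0.1]
opening: 0.726
grasp_force: 0.0
```

```bash
python3 -c "
from h import *
b,d=snap('scene');P=cloud('scene',d).reshape(-1,3);c=b.reshape(-1,3).astype(int)
k=np.hypot(P[:,0]-505,P[:,1]-254)
m=(k<85)&(P[:,2]>66)&(P[:,2]<76);q=P[m]
print(m.sum(),np.median(q[:,2]),cv2.minEnclosingCircle(q[:,:2].astype(np.float32)))
x=np.linalg.lstsq(np.c_[q[:,:2]-[505,254],np.ones(len(q))],q[:,2],rcond=None)[0];print(x)
m=(k<40)&(c[:,0]>100)&(c[:,1]<60);print('post',P[m].mean(0),m.sum(),P[m,2].max())
m=(k<32)&(P[:,2]>85)&(P[:,2]<93)&(c.max(1)<60);print('collar top',P[m].mean(0),cv2.minEnclosingCircle(P[m][:,:2].astype(np.float32)),m.sum())
go([505.3,254,140],[np.pi,0,np.radians(11.3)])
save(cv2.resize(b[80:180,235:345],(660,600),interpolation=cv2.INTER_CUBIC),'c1.png')
"
```

```text
888 70.62645245102743 ((505.94085693359375, 253.92169189453125), 73.43939971923828)
[-2.11807697e-03  4.30289316e-03  7.06604151e+01]
post [505.64885877 257.96647882 118.17226296] 1 118.17226296290556
collar top [507.21507855 248.33699596  88.07113482] ((505.2598571777344, 252.29916381835938), 22.623849868774414) 69
turn [-0.0009 -0.0026  0.0003] shift m [-0.0005  0.0011  0.0222] | t 19.82 F [-1.5  0.2 -0.6] op 0.728 g 0.0
```

View pics/c1.png

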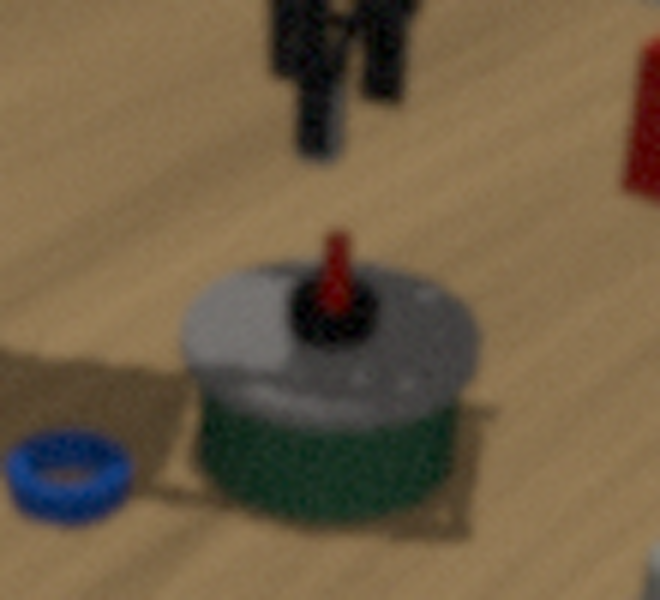

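Lids sit level on the tin, collar at (335,315) in the crop, fingers clear above. Descend to the collar.

Converted, 0.07 m / 0.6 = 0.1167, 0.06 m / 0.6 = 0.1, -0.0026 rad / 3.1416 = -0.0008.

Request:
{"name": "move_arm", "arguments": {"motion": [[-0.0003,-0.0008,0,-0.0005,0.001,0,0.064],[-0.0003,-0.0008,0,-0.0005,0.001,0.0333,0.064],[-0.0003,-0.0008,0,-0.0005,0.001,0.075,0.064],[-0.0003,-0.0008,0,-0.0005,0.001,0.1,0.064],[-0.0003,-0.0008,0,-0.0005,0.001,0.1167,0.064],[-0.0003,-0.0008,0,-0.0005,0.001,0.1167,0.064],[-0.0003,-0.0008,0,-0.0005,0.001,0.1167,0.064]]}}

```text
clock: 20.7
eef_pos: [505.0, 254.3, 91.4]
tcp_rot: [3.141, 0.002, 0.197]
contact_force: [0.0, 0.1, 0.8]
opening: 0.752
grasp_force: 0.0
```

```bash
python3 -c "
from h import *
go([505.3,254,72.5],[np.pi,0,np.radians(11.3)])"
```

```text
turn [0.0004 0.0018 0.0002] shift m [0.0003 0.0003 0.0189] | t 20.70 F [0.  0.1 0.8] op 0.752 g 0.0
```

Converted, 0.0185 m / 0.6 = 0.0308, 0.0003 m / 0.6 = 0.0005, 0.002 rad / 3.1416 = 0.0006.

Request:
{"name": "move_arm", "arguments": {"motion": [[0,0.0006,0,0.0005,0.0005,0.0083,0.064],[0,0.0006,0,0.0005,0.0005,0.0167,0.064],[0,0.0006,0,0.0005,0.0005,0.025,0.064],[0,0.0006,0,0.0005,0.0005,0.0308,0.064],[0,0.0006,0,0.0005,0.0005,0.0308,0.064],[0,0.0006,0,0.0005,0.0005,0.0308,0.064]]}}

```text
clock: 21.45
eef_pos: [505.0, 253.9, 72.4]
tcp_rot: [3.141, 0.0, 0.197]
contact_force: [-0.4, -0.1, 0.5]
opening: 0.75
grasp_force: 0.0
```

Request:
{"name": "move_arm", "arguments": {"motion": [[0,0,0,0,0,0,0.054],[0,0,0,0,0,0,0.05],[0,0,0,0,0,0,0.048],[0,0,0,0,0,0,0.046],[0,0,0,0,0,0,0.044],[0,0,0,0,0,0,0.038],[0,0,0,0,0,0,0.038],[0,0,0,0,0,0,0.038]], "grip_force": 40}}

```text
clock: 22.45
eef_pos: [505.0, 253.8, 72.8]
tcp_rot: [3.141, 0.0, 0.197]
contact_force: [-1.6, -0.7, 5.7]
opening: 0.495
grasp_force: 40.0
```

Converted, -0.038 m / 0.6 = -0.0633, -0.03 m / 0.6 = -0.05.

Request:
{"name": "move_arm", "arguments": {"motion": [[0,0,0,0,0,-0.0033,0.038],[0,0,0,0,0,-0.0067,0.038],[0,0,0,0,0,-0.0117,0.038],[0,0,0,0,0,-0.0183,0.038],[0,0,0,0,0,-0.0267,0.038],[0,0,0,0,0,-0.0367,0.038],[0,0,0,0,0,-0.05,0.038],[0,0,0,0,0,-0.0633,0.038]]}}

```text
clock: 23.45
eef_pos: [505.0, 253.9, 111.0]
tcp_rot: [3.141, 0.0, 0.197]
contact_force: [-0.0, -0.5, -2.0]
opening: 0.493
grasp_force: 40.7
```

Converted, -0.062 m / 0.6 = -0.1033, -0.06 m / 0.6 = -0.1.

Request:
{"name": "move_arm", "arguments": {"motion": [[0,0,0,0,0,-0.0133,0.038],[0,0,0,0,0,-0.03,0.038],[0,0,0,0,0,-0.05,0.038],[0,0,0,0,0,-0.07,0.038],[0,0,0,0,0,-0.0883,0.038],[0,0,0,0,0,-0.1,0.038],[0,0,0,0,0,-0.1033,0.038],[0,0,0,0,0,-0.1033,0.038]]}}

```text
clock: 24.45
eef_pos: [504.9, 253.9, 172.2]
tcp_rot: [3.141, 0.001, 0.197]
contact_force: [-0.3, -0.2, -2.2]
opening: 0.497
grasp_force: 40.7
```

Request:
{"name": "move_arm", "arguments": {"motion": [[0,0,0,0,0,0,0.038],[0,0,0,0,0,0,0.038],[0,0,0,0,0,0,0.038],[0,0,0,0,0,0,0.038]]}}

```text
clock: 24.95
eef_pos: [504.9, 253.9, 172.2]
tcp_rot: [3.141, 0.001, 0.197]
contact_force: [-0.3, 0.5, -1.4]
opening: 0.493
grasp_force: 40.7
```

```bash
python3 -c "
from h import *
go([505,253.8,172.6],[np.pi,0,np.radians(11.3)])
b,d=snap('scene');P=cloud('scene',d).reshape(-1,3)
k=np.hypot(P[:,0]-505,P[:,1]-254)
for lo,hi in((160,180),(63,74)):
    m=(k<80)&(P[:,2]>lo)&(P[:,2]<hi);q=P[m]
    if m.sum()>20: print(lo,m.sum(),np.median(q[:,2]),cv2.minEnclosingCircle(q[:,:2].astype(np.float32)),np.linalg.lstsq(np.c_[q[:,:2]-[505,254],np.ones(len(q))],q[:,2],rcond=None)[0])
save(cv2.resize(b[40:180,220:360],(600,600),interpolation=cv2.INTER_CUBIC),'f1.png')
"
```

```text
turn [0.0007 0.0007 0.0002] shift m [ 0.      0.0001 -0.0004] | t 24.95 F [-0.3  0.5 -1.4] op 0.493 g 40.7
160 967 169.98753878728763 ((505.2752380371094, 253.00961303710938), 72.86071014404297) [-1.68950249e-02  2.21561797e-02  1.70072529e+02]
63 801 66.56455465630586 ((506.050537109375, 254.0924072265625), 66.31874084472656) [-1.21644734e-03  1.60942697e-03  6.65551607e+01]
```

View pics/f1.png

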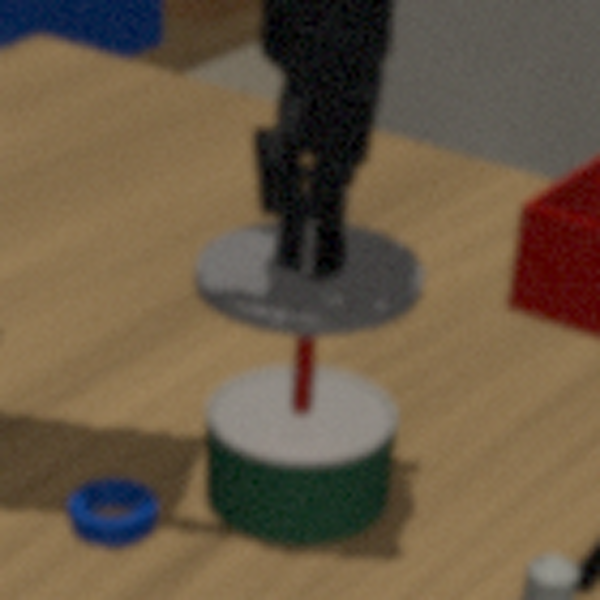

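```bash
python3 -c "
from h import *
b,d=load('scene');P=cloud('scene',d).reshape(-1,3)
k=np.hypot(P[:,0]-505,P[:,1]-254)
q=P[(k<66)&(k>30)&(P[:,2]>164)&(P[:,2]<176)]
for i in range(4):
    A=np.c_[q[:,:2]-[505,254],np.ones(len(q))];x=np.linalg.lstsq(A,q[:,2],rcond=None)[0];r=q[:,2]-A@x;q=q[abs(r)<2*r.std()];print(x,len(q),r.std())
"
```

```text
[-2.41325902e-03 -5.92159717e-04  1.70102918e+02] 543 0.835500062959644
[-1.93368244e-03 -7.14411963e-04  1.70122458e+02] 529 0.7220365564155603
[-1.79345599e-03 -1.42888997e-03  1.70110368e+02] 517 0.68558093686086
[-1.47519172e-03 -1.49814555e-03  1.70124368e+02] 505 0.6593051320185251
```

The outer lid is level to about 0.1° and 100 mm above its closed position, and the inner lid is home and level. Handing in.

```bash
python3 -c "
from h import *
print(order.sign_off())"
```

```text
the job is handed in; nothing more can be done
None
```

The job is handed in: the socket is seated in the tin's pocket, the clear inner lid is home and level on the rim, and the outer lid is held level by its collar about 100 mm above its closed position, after about 25 s of robot time.

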